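# Find the bur box with the loose lid knob

## Robot

A 6-joint arm with a two-finger parallel gripper is mounted at the origin on a cart in front of the work surface, level with it; the furniture and walls round the work are solid. World frame = base frame: x ahead of the robot, y to its left, z up, the work surface at z = 0. Lengths are in m, angles in rad, forces in N, time in s.
With the tool pointing down it reaches from about 0.25 to 0.725 m from the base axis. Payload 4 kg.
Tool frame: the origin (TCP) lies on the centre line of the jaws, within the pads' length; the fingertips stand 8 mm ahead of it and the grasp point (between the pads) lies 11 mm behind it (r.finger_overhang is the distance from the TCP to the fingertips, in m); z points along the fingers, y is the line along which they close (so a half turn about z gives the same grasp; the last joint's range is limited). The gripper opens to 85 mm and grips with 20 to 120 N. Pads are 22 mm wide; open, the fingers measure 114 mm over their backs; the gripper's body (76 mm by 85 mm) begins 54 mm behind the grasp point. The pads swing forward as they close: fully open they stand 13 mm farther back than shut.
Start: joints at [-1.164, 0.241, 0.005, 1.335, 0, 1.571], TCP at [0.198, -0.459, 0.239] pointing down, gripper open.
Joint ranges: [-2.72, 2.72], [-1.05, 1.87], [-1.09, 1.28], [-1.99, 2.15], [-1.42, 1.44], [-3.14, 3.14]. Speed limits (rad/s): [2.79, 2.79, 3.14, 3.14, 3.14, 3.14].

## Interface

Orientations are given as a rotation vector (axis times angle).
In Python, from workcell import r, optics gives the robot as it stands.
- The arm moves only by the tool servo_tool, never from a script. Its argument "plan" is text: rows parted by semicolons, each of 4 numbers parted by spaces: the shift along the tool's x, y, z in mm, then the turn about the tool's z in degrees. A call has exactly 8 rows; each row is the pose to reach, as a shift and turn from the pose commanded when the call began, along the tool's axes at that moment; what a row does not reach only later rows make up. A row lasts 1/8 s, in which the tool goes at most 62.5 mm and 10.7 degrees, less where a joint would pass 70% of its speed; a pose out of reach is approached as far as the arm can. A call with a gripper value outside its range is refused whole. "fingers" is the finger opening in mm, from 0 to 85.4, set as the call begins (left out, the last holds). The fingers move at their own pace and stop on an object; "force" is the grip in N (left out, the last holds). Time passes only in rows, so rows that repeat a pose let the fingers close, or fill a call up. It gives the time, the measured TCP pose, the force, the opening and the grip force at its end, in the units of the state.
- r.read_state(): the state, without advancing time (a new reading comes with each control period).
- optics.grab_frame(name): name is "scene" or "side" or "wrist"; returns a dict with "color" (384x512x3 uint8, red, green, blue), "K" (3x3 intrinsics, pixels), "extrinsics" (4x4, takes a point from camera to world coordinates). Camera axes: x right, y down, z forward; pixel columns grow to the right and rows downward; lengths in m; the calibration is good to about 2 mm. A picture is of the moment at which its call begins. There is no depth.
- r.finish_job(): hands the job in; it is judged then, once.
The state is a dict: "t": time; "joint_positions": joint angles; "joint_velocities": joint speeds; "tau": joint torques, N m; "position": TCP position; "tool_rot": TCP orientation; "force": force on the tool from outside, world axes, zero at the start; "torque": the same for the moment, N m; "opening": finger opening in m; "gripper_force": force on a finger pad.
Only numpy, scipy, OpenCV 4.12 (cv2) and the standard library are available. Lean on these libraries where they do the work, as an engineer would, in place of code of your own. Each camera call takes 0.05 s, during which the arm holds its last target. There are 200 camera calls.

## Task

One of the three steel bur boxes has a lid knob that has worked loose. Find it by rocking the knobs to and fro along the length of the box: rock the loose one right over to a stop, back upright and right over again, to either side. Then carry that box over and set it down flat in the steel tray, not dropped; leave the two sound boxes standing where they are and do not disturb the reel or the dropper bottle.

Things in the scene. Friction and masses are not known exactly. Their poses are not given: they have to be found in the camera images.
- tray: Shallow open stainless repair tray, fixed. 130 mm along its own x, 260 mm along its own y, rim 23 mm high; its inner floor is about 108 x 238 mm and 2 mm above its origin. Origin: centre of its underside. It lies behind the boxes with its long axis (own +y towards the robot) pointing roughly away from the robot (along world x).
- box_a: One of three look-alike shut steel bur boxes (lid fixed), 120 mm long (own x), 46 wide (own y), 36 high without the knob, about 0.4 kg, centre of mass about 15 mm from the middle towards own -x. Origin: centre of the underside. Own +x: knob end (away from the robot); -x: hinge end, with room to grip across the width 30 to 35 mm from the middle, clear of the knob.
- ball_a (a point): Centre of the black 22 mm ball of that box's lid knob, on a 9 mm stem: 38 mm from the box's middle to own +x, 80 mm above its underside. z: along the stem. A sound knob is rigid; pushed with 2 to 3 N, the box slides. The loose one starts upright too; it rocks only along the box, on a pivot 46 mm below the ball, to stops at 0.28 rad (13 mm) each way, at about 0.5 N, and stays where left.
- box_b: One of three look-alike shut steel bur boxes (lid fixed), 120 mm long (own x), 46 wide (own y), 36 high without the knob, about 0.4 kg, centre of mass about 15 mm from the middle towards own -x. Origin: centre of the underside. Own +x: knob end (away from the robot); -x: hinge end, with room to grip across the width 30 to 35 mm from the middle, clear of the knob.
- ball_b (a point): Centre of the black 22 mm ball of that box's lid knob, on a 9 mm stem: 38 mm from the box's middle to own +x, 80 mm above its underside. z: along the stem. A sound knob is rigid; pushed with 2 to 3 N, the box slides. The loose one starts upright too; it rocks only along the box, on a pivot 46 mm below the ball, to stops at 0.28 rad (13 mm) each way, at about 0.5 N, and stays where left.
- box_c: One of three look-alike shut steel bur boxes (lid fixed), 120 mm long (own x), 46 wide (own y), 36 high without the knob, about 0.4 kg, centre of mass about 15 mm from the middle towards own -x. Origin: centre of the underside. Own +x: knob end (away from the robot); -x: hinge end, with room to grip across the width 30 to 35 mm from the middle, clear of the knob.
- ball_c (a point): Centre of the black 22 mm ball of that box's lid knob, on a 9 mm stem: 38 mm from the box's middle to own +x, 80 mm above its underside. z: along the stem. A sound knob is rigid; pushed with 2 to 3 N, the box slides. The loose one starts upright too; it rocks only along the box, on a pivot 46 mm below the ball, to stops at 0.28 rad (13 mm) each way, at about 0.5 N, and stays where left.
- reel: Blue roll of sterilisation pouch on the left, 135 mm across, 64 mm high; bystander. Origin: centre of its underside.
- dropper: Small brown dropper bottle standing at the front right, 33 mm across, 102 mm high; bystander. Origin: centre of its underside.

How it is judged:
By the outcome, as a careful person would: the job done as asked, in the order asked, and still so for the second after the job is handed in, with the robot touching nothing.
It also fails if it takes over 72 s, if anything falls off the work surface, if the arm or the gripper's body presses on something with over 40 N, if the wrist force passes 120 N, or if a joint passes its speed limit or range.

## Working session

There is one attempt and no reset: what is moved stays moved. The work goes in short steps, Python scripts to look and compute and a tool call to move; the robot and the scene stay as the last step left them, time stands still between calls to the robot, and variables do not carry over. Pictures are saved under pics/ and viewed, at most 10 in all, crops included, and the job is handed in when it is done.

Besides the shell and the picture viewer there is one more tool, called after "Request:" as name(argument=value, ...) on one line, values as JSON. servo_tool: Moves the arm, as the interface text tells. Its arguments: {"type":"object","properties":{"plan":{"type":"string"},"fingers":{"type":"number"},"force":{"type":"number"}},"required":["plan"]}

```bash
mkdir -p pics; python3 - <<'E'
from workcell import r, optics
import cv2,numpy as np
for n in ("scene","side"):
    f=optics.grab_frame(n); cv2.imwrite(f"pics/{n}0.png",f["color"][:,:,::-1]); np.savez(f"pics/{n}0.npz",**f)
    print(n,f["K"].tolist(),f["extrinsics"].round(3).tolist())
print(r.read_state())
E
```

```text
scene [[423.65131045987783, 0.0, 253.2610925738468], [0.0, 423.65131045987783, 189.6400753821336], [0.0, 0.0, 1.0]] [[0.755, -0.359, 0.548, -0.236], [-0.655, -0.396, 0.643, -0.946], [-0.014, -0.845, -0.535, 0.844], [0.0, 0.0, 0.0, 1.0]]
side [[357.0531131330197, 0.0, 256.84996550461005], [0.0, 357.0531131330197, 191.7477296494841], [0.0, 0.0, 1.0]] [[-0.565, -0.653, 0.504, -0.026], [-0.825, 0.439, -0.356, 0.375], [0.011, -0.617, -0.787, 0.966], [0.0, 0.0, 0.0, 1.0]]
{'t': 0.1, 'joint_positions': array([-1.16399220e+00,  2.41371756e-01,  3.84987172e-03,  1.33522585e+00,
       -1.68760199e-05,  1.57080278e+00]), 'joint_velocities': array([ 0.00061895, -0.00199093,  0.00219521,  0.00028469, -0.00073046,
       -0.00106825]), 'tau': array([-3.25141882e-04, -3.73137546e+01,  2.53010327e+01,  1.08775040e-02,
       -1.20828490e-04, -3.85326011e-07]), 'position': array([ 0.19760986, -0.45867774,  0.23848148]), 'tool_rot': array([-3.07496232e+00, -6.34214048e-01,  6.44772645e-04]), 'force': array([-0.68815674, -0.4357771 , -0.12808569]), 'torque': array([-0.01595546,  0.00515524,  0.03417634]), 'gripper_force': 0.0, 'opening': 0.08537883122469196}
```

View pics/scene0.png

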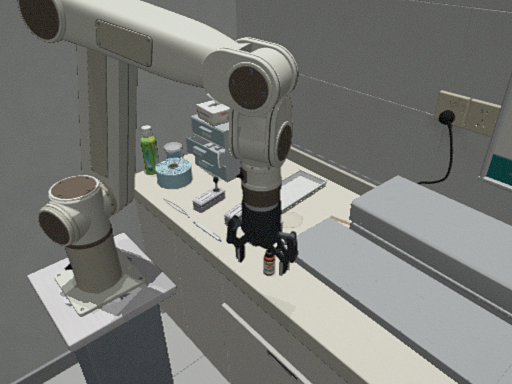

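View pics/side0.png

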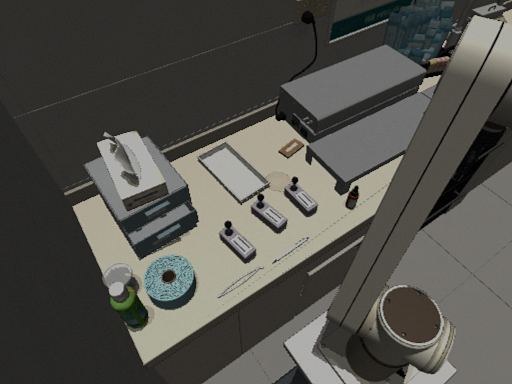

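The side view shows three boxes with balls at about (228,224), (261,197) and (295,180). The tray is at about (233,172), the reel at (169,281) and the dropper at (352,197).

```bash
cat > h.py <<'E'
import numpy as np,cv2
def ray(f,uv,z):
    K,T=f["K"],f["extrinsics"]; d=T[:3,:3]@np.linalg.solve(K,[uv[0],uv[1],1.]); o=T[:3,3]
    return o+d*(z-o[2])/d[2]
def proj(f,p):
    K,T=f["K"],f["extrinsics"]; c=T[:3,:3].T@(np.array(p)-T[:3,3]); u=K@c; return u[:2]/u[2]
E
python3 - <<'E'
from h import *
f=np.load("pics/side0.npz"); im=f["color"]
hsv=cv2.cvtColor(im,cv2.COLOR_RGB2HSV); g=im.max(2)
def blobs(m,mn):
    n,l,s,c=cv2.connectedComponentsWithStats(m.astype(np.uint8)); return [(c[i].round(1).tolist(),s[i].tolist()) for i in range(1,n) if s[i][4]>=mn]
roi=np.zeros(g.shape,bool); roi[165:260,210:325]=1
print("balls",blobs((g<45)&roi,12))
cream=(hsv[:,:,1]>25)&(hsv[:,:,0]>15)&(hsv[:,:,0]<40)&(g>110)
nm=(~cream)&roi
n,l,s,c=cv2.connectedComponentsWithStats(nm.astype(np.uint8))
for i in range(1,n):
    if s[i][4]>150: print(s[i])
c=im[130:290,140:370,::-1]; cv2.imwrite("pics/crop1.png",cv2.resize(c,(782,544),interpolation=cv2.INTER_CUBIC))
for uv in ((228,224),(261,197),(295,180)): print(ray(f,uv,.08).round(3))
E
```

```text
balls [([293.8, 183.9], [290, 177, 8, 14, 58]), ([299.4, 204.8], [285, 190, 32, 27, 152]), ([260.1, 201.1], [257, 194, 7, 15, 69]), ([267.8, 221.7], [252, 208, 35, 25, 152]), ([228.1, 228.6], [225, 221, 8, 15, 78]), ([236.0, 249.6], [220, 235, 35, 25, 111]), ([319.1, 252.8], [312, 248, 13, 11, 26])]
[ 210  165   78   69 2209]
[284 177  34  40 672]
[219 221  37  39 758]
[0.49  0.112 0.08 ]
[ 0.518 -0.026  0.08 ]
[ 0.513 -0.157  0.08 ]
```

View pics/crop1.png

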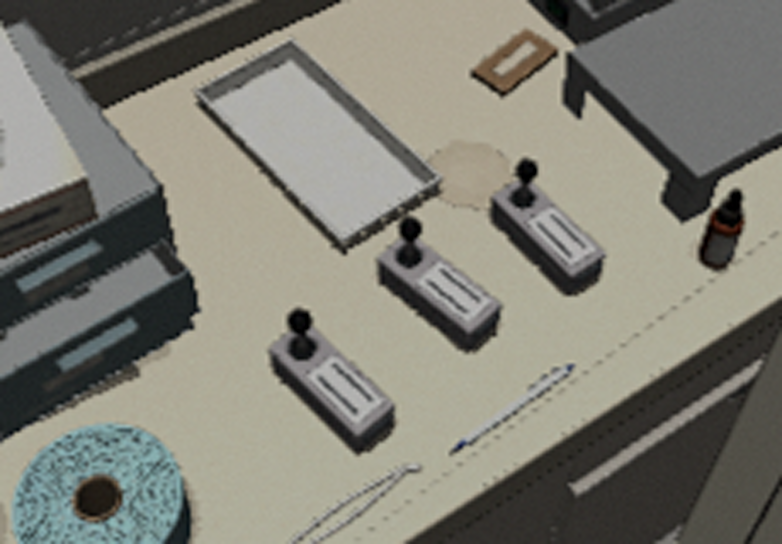

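The crop (3.4×, origin 140,130) shows the balls at (300,321), (410,230) and (526,170). The tray corners are at (197,95), (292,42), (440,182) and (345,248). All three boxes stand with their knob end away from the robot.

```bash
python3 - <<'E'
from h import *
f=np.load("pics/side0.npz"); im=f["color"]; g=im.max(2).astype(int)
hsv=cv2.cvtColor(im,cv2.COLOR_RGB2HSV)
for uv in ((238,240),(245,238),(300,207),(232,160),(260,240),(236,249)): print(uv,im[uv[1],uv[0]])
m=((g-im.min(2).astype(int))<22)&(g>85)
for nm,b,(x0,y0,x1,y1) in (("a",(228.1,224.6),(216,220,260,264)),("b",(260.5,197.5),(250,197,292,236)),("c",(294.5,180.3),(284,180,322,220))):
    k=np.zeros_like(m); k[y0:y1,x0:x1]=m[y0:y1,x0:x1]
    n,l,s,c=cv2.connectedComponentsWithStats(k.astype(np.uint8)); i=1+s[1:,4].argmax()
    ys,xs=np.where(l==i)
    P=np.array([ray(f,(x,y),.036)[:2] for x,y in zip(xs,ys)],np.float32)
    rc=cv2.minAreaRect(P*1000)
    print(nm,s[i],"lid",np.round(rc[0],1),np.round(rc[1],1),round(rc[2],1),"ball",(ray(f,b,.08)*1000).round(1))
cs=np.array([(197,95),(292,42),(440,182),(345,240)])/3.4+np.array([140,130])
P=np.array([ray(f,c,.023)[:2] for c in cs],np.float32)*1000
print(P.round(), cv2.minAreaRect(P))
print("reel",ray(f,(169,275),.064),"drop",ray(f,(352,206),0))
E
```

```text
(238, 240) [174 174 173]
(245, 238) [148 144 133]
(300, 207) [31 31 30]
(232, 160) [173 174 170]
(260, 240) [174 172 154]
(236, 249) [110 106 106]
a [216 222  44  42 906] lid [443.9 107.3] [131.7 138.7] 59.6 ball [487.9 112.7  80. ]
b [250 197  42  39 570] lid [468.7 -29. ] [129.2 144.4] 56.0 ball [516.9 -23.3  80. ]
c [284 180  36  31 392] lid [ 476.9 -163.5] [138.1  64.2] 6.3 ball [ 512.8 -154.7   80. ]
[[ 826.   36.]
 [ 838.  -89.]
 [ 584. -108.]
 [ 576.   10.]] ((705.1981811523438, -39.283172607421875), (254.9146728515625, 126.43949127197266), 5.723452091217041)
reel [0.4487395  0.32521662 0.064     ] drop [ 0.36552108 -0.29296816  0.        ]
```

Request:
servo_tool(plan="58 -22 0 -10; 117 -44 0 -20; 176 -66 0 -30; 235 -88 0 -40; 294 -110 0 -50; 353 -132 0 -60; 410 -154 0 -70; 410 -154 0 -73", fingers=36)

```text
t: 1.1
position: [0.5158, -0.1519, 0.2382]
tool_rot: [-2.084, -2.349, -0.001]
force: [-0.6, -0.5, -0.0]
opening: 0.0361
gripper_force: 0.0
```

```bash
cat >> h.py <<'E'
from scipy.spatial.transform import Rotation as Ro
def st(r):
    s=r.read_state(); R=Ro.from_rotvec(s["tool_rot"]).as_matrix(); 
    print("t",round(s["t"],2),"p",(s["position"]*1000).round(1),"yaw",round(np.degrees(np.arctan2(R[1,0],R[0,0])),2),"F",s["force"].round(2),"open",round(s["opening"]*1000,1),"gf",round(s["gripper_force"],1),"j",s["joint_positions"].round(2))
    return s,R
def shift(r,p,yaw=None):
    s,R=st(r); d=R.T@(np.array(p)-s["position"])*1000
    y0=np.degrees(np.arctan2(R[1,0],R[0,0])); print("shift",d.round(1),"turn",None if yaw is None else round((y0-yaw+180)%360-180,1))
E
python3 - <<'E'
from h import *
from workcell import r,optics
st(r)
f=optics.grab_frame("wrist"); np.savez("pics/w1.npz",**f); cv2.imwrite("pics/w1.png",f["color"][:,:,::-1])
print(f["extrinsics"].round(3).tolist())
for b in ((.488,.113,.08),(.517,-.023,.08),(.513,-.155,.08)): print(proj(f,b).round(0))
E
```

```text
t 1.1 p [ 515.8 -151.9  238.2] yaw 96.83 F [-0.64 -0.54 -0.03] open 36.1 gf 0.0 j [-0.29  0.32  0.11  1.36  0.    1.16]
[[0.993, 0.115, 0.032, 0.508], [0.119, -0.954, -0.275, -0.082], [-0.001, 0.276, -0.961, 0.373], [0.0, 0.0, 0.0, 1.0]]
[ 264. -163.]
[277.  40.]
[255. 184.]
```

View pics/w1.png

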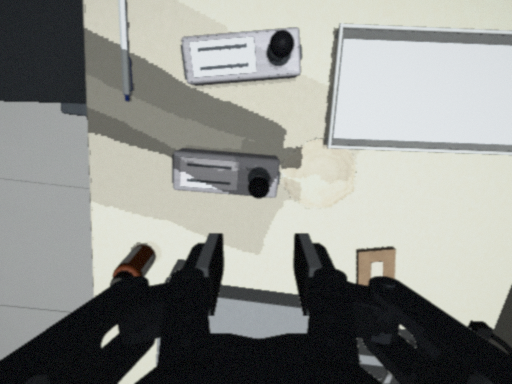

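The wrist view shows ball c at about (258,184) and ball b at (281,44). Box c's lid edge runs (172,190)–(278,197) and box b's runs (183,36)–(298,27). The tray's inner near edge is at column 335.

```bash
python3 - <<'E'
from h import *
from workcell import r
f=np.load("pics/w1.npz"); im=f["color"]; g=im.max(2)
out={}
for nm,(x0,y0,x1,y1) in (("c",(240,165,275,202)),("b",(262,25,300,70))):
    k=np.zeros(g.shape,np.uint8); k[y0:y1,x0:x1]=(g[y0:y1,x0:x1]<48)
    k=cv2.morphologyEx(k,cv2.MORPH_OPEN,np.ones((11,11),np.uint8) if nm=="c" else np.ones((11,11),np.uint8))
    n,l,s,c=cv2.connectedComponentsWithStats(k); i=1+s[1:,4].argmax(); print(nm,c[i],s[i])
for nm,uv in (("c",(259,183)),("b",(281,44))): print(nm,(ray(f,uv,.08)*1000).round(1))
for nm,a,b in (("c",(172,190),(278,197)),("b",(183,37),(298,28)),("tray near",(335,148),(512,153)),("tray e",(341,25),(329,149))):
    A,B=[ray(f,q,.036 if "tray" not in nm else .023)*1000 for q in (a,b)]; d=B-A
    print(nm,A.round(0),B.round(0),np.degrees(np.arctan2(d[1],d[0])).round(1),np.linalg.norm(d).round(0))
E
```

```text
c [258.41823056 185.12868633] [249 176  20  20 373]
b [279.37246964  49.8097166 ] [271  43  18  15 247]
c [ 516.7 -153.6   80. ]
b [520.9 -25.8  80. ]
c [ 419. -185.   36.] [ 542. -178.   36.] 2.9 123.0
b [424. -23.  36.] [538.  -1.  36.] 10.9 116.0
tray near [ 601. -116.   23.] [806. -97.  23.] 5.2 206.0
tray e [583.  10.  23.] [ 594. -118.   23.] -85.0 129.0
```

Request:
servo_tool(plan="-3 -1 40 4; -3 -1 80 4; -3 -1 115 4; -3 -1 140 4; -3 -1 155 4; -3 -1 164 4; -3 -1 164 4; -3 -1 164 4")

```text
t: 2.15
position: [0.5136, -0.1589, 0.0763]
tool_rot: [2.175, 2.264, 0.001]
force: [0.3, 0.3, -0.3]
opening: 0.0359
gripper_force: 0.0
```

```bash
python3 - <<'E'
from h import *
from workcell import r,optics
st(r)
f=optics.grab_frame("wrist"); np.savez("pics/w2.npz",**f); cv2.imwrite("pics/w2.png",f["color"][:,:,::-1])
print(proj(f,(.515,-.155,.08)))
E
```

```text
t 2.15 p [ 513.6 -158.9   76.3] yaw 92.3 F [ 0.27  0.33 -0.34] open 35.9 gf 0.0 j [-0.3   0.44 -0.16  0.97 -0.    1.23]
[261.69097287 252.53828012]
```

View pics/w2.png

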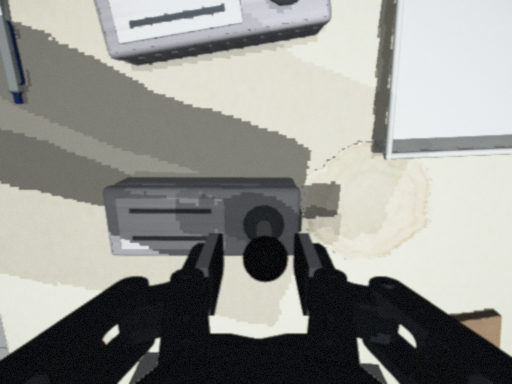

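The ball at (266,259) sits between the fingers at columns 222 and 294, nearer the right one. I'll push gently toward -x.

Request:
servo_tool(plan="0 -1 0 0; 0 -2 0 0; 0 -3 0 0; 0 -4 0 0; 0 -5 0 0; 0 -5.5 0 0; 0 -6 0 0; 0 -6 0 0")

```text
t: 3.2
position: [0.5074, -0.159, 0.0756]
tool_rot: [2.175, 2.265, 0.001]
force: [3.4, 0.2, 1.2]
opening: 0.0363
gripper_force: 1.7
```

```bash
cat >> h.py <<'E'
def ball(f,z=.08,save=None):
    # dark ball blob between fingers vs lid label (bright) position
    im=f["color"]; g=cv2.cvtColor(im,cv2.COLOR_RGB2GRAY)
    c=cv2.HoughCircles(cv2.GaussianBlur(g,(3,3),0),cv2.HOUGH_GRADIENT,1.5,30,param1=80,param2=12,minRadius=16,maxRadius=26)
    print("circ",None if c is None else c[0][:4].round(1).tolist())
E
python3 - <<'E'
from h import *
from workcell import r,optics
s0=np.load("pics/w2.npz"); a=cv2.cvtColor(s0["color"],cv2.COLOR_RGB2GRAY)
for i in range(3):
    st(r); f=optics.grab_frame("wrist")
np.savez("pics/w3.npz",**f)
b=cv2.cvtColor(f["color"],cv2.COLOR_RGB2GRAY)
# template motion of lid label & table mark versus ball
for nm,(x,y,w,h) in dict(lid=(112,175,110,70),table=(330,150,100,100),ball=(244,236,44,46)).items():
    t=a[y:y+h,x:x+w]; R=cv2.matchTemplate(b[y-25:y+h+25,x-35:x+w+35],t,cv2.TM_CCOEFF_NORMED); _,v,_,l=cv2.minMaxLoc(R); print(nm,l[0]-35,l[1]-25,round(v,2))
E
```

```text
t 3.2 p [ 507.4 -159.    75.6] yaw 92.31 F [3.44 0.22 1.24] open 36.3 gf 1.7 j [-0.3   0.43 -0.18  0.96  0.    1.23]
t 3.25 p [ 507.3 -159.    75.6] yaw 92.31 F [ 2.86 -0.    0.41] open 36.0 gf 1.8 j [-0.3   0.43 -0.18  0.96  0.    1.23]
t 3.3 p [ 507.2 -159.    75.5] yaw 92.31 F [3.46 0.12 1.4 ] open 36.2 gf 1.8 j [-0.3   0.43 -0.18  0.96  0.    1.23]
lid 2 1 0.9
table 1 1 0.88
ball 8 2 0.92
```

Box c's knob resists at about 3 N after 2 to 3 mm, so it is sound. On to the middle box.

Request:
servo_tool(plan="0 6 0 0; 0 6 -40 0; 45 10 -50 0; 90 14 -50 -4; 125 17 -50 -8; 133 17 -40 -8; 133 17 -15 -8; 133 17 -1 -8", fingers=38)

```text
t: 4.35
position: [0.5166, -0.0258, 0.0742]
tool_rot: [-2.012, -2.409, 0.005]
force: [-0.4, -0.2, 0.8]
opening: 0.0379
gripper_force: 0.0
```

```bash
python3 - <<'E'
from h import *
from workcell import r,optics
f=optics.grab_frame("wrist"); f=optics.grab_frame("wrist"); st(r); np.savez("pics/w4.npz",**f); cv2.imwrite("pics/w4.png",f["color"][:,:,::-1])
ball(f); print(proj(f,(.520,-.0255,.08)))
E
```

```text
t 4.45 p [516.2 -25.9  73.9] yaw 100.23 F [-0.1  -0.08  0.26] open 38.1 gf 0.0 j [-0.05  0.41 -0.21  0.95 -0.    1.34]
circ [[270.79998779296875, 263.20001220703125, 23.5], [119.19999694824219, 347.20001220703125, 21.700000762939453], [198.8000030517578, 216.8000030517578, 25.200000762939453], [269.20001220703125, 230.1999969482422, 21.700000762939453]]
[267.15250733 264.16026467]
```

View pics/w4.png

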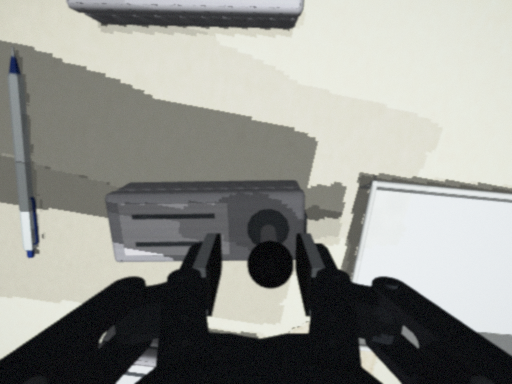

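Ball b is at (270,264), nearer the right finger (column 296), so the gap is about 3 mm. I'll push it the same way.

Request:
servo_tool(plan="0 -1 0 0; 0 -2 0 0; 0 -3 0 0; 0 -3.5 0 0; 0 -4 0 0; 0 -4.5 0 0; 0 -5 0 0; 0 -5 0 0")

```text
t: 5.45
position: [0.5134, -0.0262, 0.0763]
tool_rot: [-2.013, -2.412, 0.0]
force: [0.1, -0.4, -0.6]
opening: 0.0378
gripper_force: 0.0
```

```bash
python3 - <<'E'
from h import *
from workcell import r,optics
for i in range(3):
    st(r); f=optics.grab_frame("wrist")
np.savez("pics/w5.npz",**f); ball(f)
E
```

```text
t 5.45 p [513.4 -26.2  76.3] yaw 100.31 F [ 0.09 -0.38 -0.55] open 37.8 gf 0.0 j [-0.05  0.4  -0.22  0.95 -0.    1.34]
t 5.5 p [513.5 -26.2  76.3] yaw 100.31 F [-0.87  0.5  -0.12] open 37.9 gf 0.0 j [-0.05  0.4  -0.22  0.95 -0.    1.34]
t 5.55 p [513.5 -26.2  76.3] yaw 100.31 F [ 0.03  0.58 -0.12] open 37.9 gf 0.0 j [-0.05  0.4  -0.22  0.95  0.    1.34]
circ [[270.79998779296875, 225.8000030517578, 19.899999618530273], [273.79998779296875, 261.79998779296875, 21.799999237060547], [323.20001220703125, 225.8000030517578, 18.399999618530273], [137.1999969482422, 221.1999969482422, 25.200000762939453]]
```

Request:
servo_tool(plan="0 -0.5 0 0; 0 -1 0 0; 0 -1.5 0 0; 0 -2 0 0; 0 -2.5 0 0; 0 -3 0 0; 0 -3.5 0 0; 0 -3.5 0 0")

```text
t: 6.6
position: [0.5103, -0.0268, 0.0764]
tool_rot: [2.013, 2.412, 0.0]
force: [3.9, 1.3, 1.4]
opening: 0.038
gripper_force: 1.8
```

```bash
python3 - <<'E'
from h import *
from workcell import r,optics
for i in range(3):
    st(r); f=optics.grab_frame("wrist")
np.savez("pics/w6.npz",**f); ball(f)
E
```

```text
t 6.6 p [510.3 -26.8  76.4] yaw 100.31 F [3.87 1.3  1.41] open 38.0 gf 1.8 j [-0.05  0.39 -0.23  0.94 -0.    1.34]
t 6.65 p [510.3 -26.8  76.4] yaw 100.31 F [ 3.36  1.39 -0.04] open 38.0 gf 1.8 j [-0.05  0.39 -0.23  0.94  0.    1.34]
t 6.7 p [510.3 -26.8  76.4] yaw 100.3 F [3.43 0.7  1.87] open 38.2 gf 1.8 j [-0.05  0.39 -0.23  0.94  0.    1.34]
circ [[276.79998779296875, 260.20001220703125, 23.5], [272.20001220703125, 227.1999969482422, 19.799999237060547], [173.1999969482422, 227.1999969482422, 25.200000762939453], [152.1999969482422, 261.79998779296875, 23.5]]
```

Box b also resists at 3.5 N, so it is sound and the left box must hold the loose knob. I'll back off and measure its direction from w4.

```bash
python3 - <<'E'
from h import *
from workcell import r
f=np.load("pics/w4.npz")
A,B=[ray(f,q,.036)*1000 for q in ((70,10),(303,13))]; d=B-A; print(A.round(),B.round(),np.degrees(np.arctan2(d[1],d[0])))
shift(r,(.492,.111,.076),98)
E
```

```text
[401.  73.  36.] [517.  93.  36.] 9.481159091744617
t 6.75 p [510.3 -26.8  76.4] yaw 100.31 F [3.92 0.98 0.84] open 38.2 gf 1.8 j [-0.05  0.39 -0.23  0.94  0.    1.34]
shift [138.9   6.7   0.4] turn 2.3
```

Request:
servo_tool(plan="0 6 0 0; 0 6 -40 0; 45 7 -50 0; 90 7 -50 1; 128 7 -50 1; 139 7 -40 1; 139 7 -15 1; 139 7 0 1")

```text
t: 7.75
position: [0.4904, 0.1103, 0.0742]
tool_rot: [-2.033, -2.392, 0.006]
force: [-1.1, 0.5, 0.2]
opening: 0.0381
gripper_force: 0.0
```

```bash
python3 - <<'E'
from h import *
from workcell import r,optics
f=optics.grab_frame("wrist"); f=optics.grab_frame("wrist"); st(r); np.savez("pics/w7.npz",**f); cv2.imwrite("pics/w7.png",f["color"][:,:,::-1])
ball(f)
E
```

```text
t 7.85 p [489.9 110.   73.8] yaw 99.25 F [-0.67 -0.68  0.26] open 37.9 gf 0.0 j [ 0.22  0.39 -0.25  0.94 -0.    1.63]
circ [[264.79998779296875, 261.79998779296875, 23.399999618530273], [122.19999694824219, 350.20001220703125, 25.200000762939453], [155.1999969482422, 260.20001220703125, 23.5], [263.20001220703125, 224.1999969482422, 20.0]]
```

View pics/w7.png

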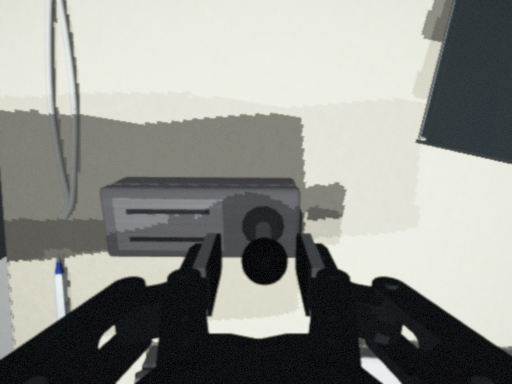

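Ball a at (264,261) is roughly centred between the fingers. First push, toward -x.

Request:
servo_tool(plan="0 -3 0 0; 0 -6 0 0; 0 -8 0 0; 0 -10 0 0; 0 -12 0 0; 0 -14 0 0; 0 -15 0 0; 0 -15 0 0")

```text
t: 8.85
position: [0.4771, 0.1088, 0.0762]
tool_rot: [-2.034, -2.394, 0.0]
force: [0.2, 0.8, 1.0]
opening: 0.038
gripper_force: 0.1
```

```bash
python3 - <<'E'
from h import *
from workcell import r,optics
for i in range(2):
    st(r); f=optics.grab_frame("wrist")
np.savez("pics/w8.npz",**f); ball(f)
E
```

```text
t 8.85 p [477.1 108.8  76.2] yaw 99.31 F [0.23 0.81 1.01] open 38.0 gf 0.1 j [ 0.22  0.36 -0.29  0.92  0.    1.63]
t 8.9 p [477.1 108.7  76.2] yaw 99.31 F [-0.33 -0.65  0.27] open 38.2 gf 0.1 j [ 0.22  0.36 -0.29  0.92  0.    1.63]
circ [[275.20001220703125, 257.20001220703125, 23.5], [147.8000030517578, 203.1999969482422, 25.200000762939453], [281.20001220703125, 225.8000030517578, 20.200000762939453], [72.80000305175781, 195.8000030517578, 23.5]]
```

The grip force is only 0.1 N and the ball has tilted relative to its base (275 against 281), so a is the loose one. I'll push on to the stop.

Request:
servo_tool(plan="0 -2 0 0; 0 -4 0 0; 0 -5 0 0; 0 -6 0 0; 0 -7 0 0; 0 -8 0 0; 0 -8.5 0 0; 0 -8.5 0 0")

```text
t: 9.95
position: [0.4701, 0.1076, 0.0769]
tool_rot: [2.033, 2.393, 0.003]
force: [4.6, -0.1, 2.1]
opening: 0.0379
gripper_force: 2.2
```

```bash
python3 - <<'E'
from h import *
from workcell import r,optics
for i in range(2):
    st(r); f=optics.grab_frame("wrist")
np.savez("pics/w9.npz",**f); ball(f)
E
```

```text
t 9.95 p [470.1 107.6  76.9] yaw 99.31 F [ 4.59 -0.08  2.1 ] open 37.9 gf 2.2 j [ 0.23  0.34 -0.31  0.91 -0.    1.63]
t 10.0 p [470.1 107.6  76.9] yaw 99.3 F [4.17 0.23 1.45] open 37.7 gf 1.9 j [ 0.23  0.34 -0.31  0.91 -0.    1.63]
circ [[276.79998779296875, 255.8000030517578, 23.5], [293.20001220703125, 228.8000030517578, 23.5], [231.8000030517578, 215.1999969482422, 25.200000762939453], [320.20001220703125, 197.1999969482422, 20.200000762939453]]
```

Request:
servo_tool(plan="0 5 0 0; 0 11 0 0; 0 16 0 0; 0 20 0 0; 0 24 0 0; 0 28 0 0; 0 30 0 0; 0 30 0 0")

```text
t: 11.05
position: [0.4987, 0.1123, 0.0763]
tool_rot: [2.034, 2.394, 0.0]
force: [-0.3, -0.8, -0.2]
opening: 0.0383
gripper_force: 0.0
```

```bash
python3 - <<'E'
from h import *
from workcell import r,optics
for i in range(2):
    st(r); f=optics.grab_frame("wrist")
np.savez("pics/w10.npz",**f); ball(f)
c=f["color"][160:320,150:350,::-1]; d=np.load("pics/w9.npz")["color"][160:320,150:350,::-1]
cv2.imwrite("pics/w10c.png",cv2.resize(np.hstack([d,c]),(800,320),interpolation=cv2.INTER_CUBIC))
E
```

```text
t 11.05 p [498.7 112.3  76.3] yaw 99.31 F [-0.29 -0.81 -0.22] open 38.3 gf 0.0 j [ 0.22  0.39 -0.23  0.94 -0.    1.63]
t 11.1 p [498.6 112.3  76.3] yaw 99.3 F [ 0.55  1.32 -0.33] open 38.0 gf 0.0 j [ 0.22  0.39 -0.23  0.94 -0.    1.63]
circ [[245.1999969482422, 225.8000030517578, 19.899999618530273], [240.8000030517578, 257.20001220703125, 23.5], [182.1999969482422, 231.8000030517578, 23.5], [42.79999923706055, 195.8000030517578, 23.5]]
```

View pics/w10c.png

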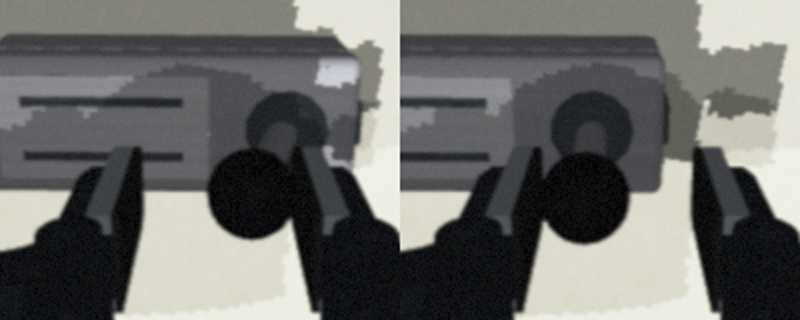

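In the right pane the ball is upright again; in the left it was right over. Next, right over to the other side.

Request:
servo_tool(plan="0 0 0 0; 0 3 0 0; 0 6 0 0; 0 8 0 0; 0 10 0 0; 0 12 0 0; 0 14 0 0; 0 14.5 0 0")

```text
t: 12.15
position: [0.5118, 0.1144, 0.0761]
tool_rot: [-2.033, -2.393, 0.003]
force: [-3.8, 0.4, 2.1]
opening: 0.0379
gripper_force: 1.9
```

```bash
python3 - <<'E'
from h import *
from workcell import r,optics
for i in range(2):
    st(r); f=optics.grab_frame("wrist")
np.savez("pics/w11.npz",**f); ball(f)
E
```

```text
t 12.15 p [511.8 114.4  76.1] yaw 99.31 F [-3.82  0.36  2.14] open 37.9 gf 1.9 j [ 0.22  0.42 -0.19  0.96  0.    1.63]
t 12.2 p [511.8 114.4  76.1] yaw 99.31 F [-3.47 -1.17  2.81] open 38.1 gf 1.9 j [ 0.22  0.42 -0.19  0.96  0.    1.63]
circ [[240.8000030517578, 257.20001220703125, 21.700000762939453], [222.8000030517578, 222.8000030517578, 18.399999618530273], [105.80000305175781, 230.1999969482422, 25.200000762939453], [317.20001220703125, 225.8000030517578, 21.799999237060547]]
```

Both stops have been reached, -x and then +x with upright in between. Next is the grasp.

```bash
python3 - <<'E'
from h import *
from workcell import r
f=np.load("pics/w7.npz"); print((ray(f,(264.8,261.5),.08)*1000).round(1), r.finger_overhang)
f=np.load("pics/w10.npz"); print((ray(f,(241.8,257.5),.08)*1000).round(1))
for q in ((150,),):pass
f=np.load("pics/w7.npz")
A,B=[ray(f,q,.036)*1000 for q in ((101,187),(298,187))];d=B-A;print("top lid edge",A.round(),B.round(),np.degrees(np.arctan2(d[1],d[0])))
A,B=[ray(f,q,.036)*1000 for q in ((110,253),(300,256))];d=B-A;print("bottom lid edge",A.round(),B.round(),np.degrees(np.arctan2(d[1],d[0])))
shift(r,(.421,.0995,.076),189.5)
E
```

```text
[492.4 111.6  80. ] 0.008
[490.6 112.2  80. ]
top lid edge [394. 120.  36.] [508. 139.  36.] 9.37593117725401
bottom lid edge [400.  78.  36.] [518.  95.  36.] 8.478724087174024
t 12.25 p [511.8 114.4  76.1] yaw 99.31 F [-3.74  0.9   1.9 ] open 38.0 gf 2.0 j [ 0.22  0.42 -0.19  0.96  0.    1.63]
shift [ -0.  -92.    0.3] turn -90.2
```

Request:
servo_tool(plan="0 -8 0 0; 0 -8 -40 0; 0 -40 -50 -10; 1 -70 -50 -20; 2 -93 -50 -30; 2 -93 -50 -40; 2 -93 -50 -50; 2 -93 -50 -60", fingers=85)

```text
t: 13.25
position: [0.4211, 0.1017, 0.1267]
tool_rot: [0.555, 3.09, 0.001]
force: [0.5, -0.1, -0.1]
opening: 0.085
gripper_force: 0.0
```

Request:
servo_tool(plan="0 0 0 -10; 0 0 0 -20; 0 0 0 -30; 0 0 20 -30; 0 0 40 -30; 0 0 60 -30; 0 0 60 -30; 0 0 60 -30")

```text
t: 14.25
position: [0.4213, 0.1017, 0.067]
tool_rot: [-0.255, 3.13, 0.0]
force: [0.1, -0.2, 0.3]
opening: 0.0847
gripper_force: 0.0
```

```bash
python3 - <<'E'
from h import *
from workcell import r,optics
f=optics.grab_frame("wrist"); shift(r,(.4215,.101,.015),189.3); np.savez("pics/w12.npz",**f); cv2.imwrite("pics/w12.png",f["color"][:,:,::-1])
print(proj(f,(.4215,.101,.036)))
E
```

```text
t 14.3 p [421.6 101.7  67.2] yaw -170.69 F [0.3  0.57 1.  ] open 84.8 gf 0.0 j [ 0.24  0.27 -0.45  0.85  0.    0.07]
shift [ 0.3 -0.7 52.2] turn 0.0
[256.67274341 231.25475898]
```

View pics/w12.png

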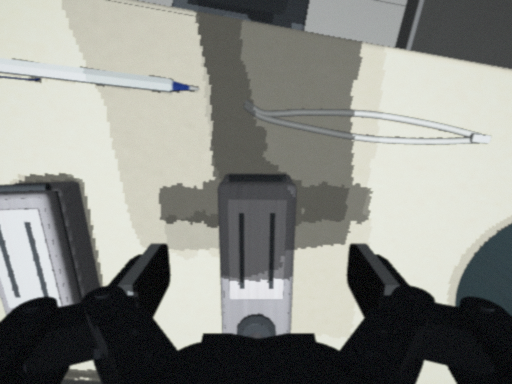

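The box (columns 220–296) is centred between the fingers (168–347). I'll descend and grip.

Request:
servo_tool(plan="0 0 20 0; 0 0 38 0; 0 0 48 0; 0 0 52 0; 0 0 52 0; 0 0 52 0; 0 0 52 0; 0 0 52 0")

```text
t: 15.3
position: [0.4209, 0.1016, 0.0146]
tool_rot: [-0.255, 3.131, 0.0]
force: [0.7, -0.1, -0.8]
opening: 0.085
gripper_force: 0.0
```

Request:
servo_tool(plan="0 0 0 0; 0 0 0 0; 0 0 0 0; 0 0 0 0; 0 0 0 0; 0 0 0 0; 0 0 0 0; 0 0 0 0", fingers=30, force=70)

```text
t: 16.3
position: [0.421, 0.1013, 0.0147]
tool_rot: [-0.254, 3.131, -0.001]
force: [-0.4, -1.1, 6.5]
opening: 0.0446
gripper_force: 72.9
```

Request:
servo_tool(plan="0 0 -5 0; 0 0 -12 0; 0 0 -25 0; 0 0 -40 0; 0 0 -55 0; 0 0 -65 0; 0 0 -65 0; 0 0 -65 0")

```text
t: 17.3
position: [0.4203, 0.1015, 0.079]
tool_rot: [0.255, -3.131, 0.0]
force: [-0.6, -0.1, -5.0]
opening: 0.0451
gripper_force: 72.0
```

```bash
python3 - <<'E'
from h import *
from workcell import r,optics
f=optics.grab_frame("wrist"); np.savez("pics/w13.npz",**f)
s=optics.grab_frame("side"); np.savez("pics/s13.npz",**s)
c=np.hstack([f["color"][:,60:460],s["color"][100:292,150:350].repeat(2,0).repeat(2,1)])[:,:,::-1]; cv2.imwrite("pics/w13.png",c)
shift(r,(.63,-.046,.085),184.5)
E
```

```text
t 17.4 p [420.1 101.4  78.7] yaw -170.69 F [-0.19 -0.4  -4.42] open 45.0 gf 72.0 j [ 0.24  0.26 -0.43  0.88  0.    0.07]
shift [-183.3 -179.4   -6.5] turn 4.8
```

View pics/w13.png

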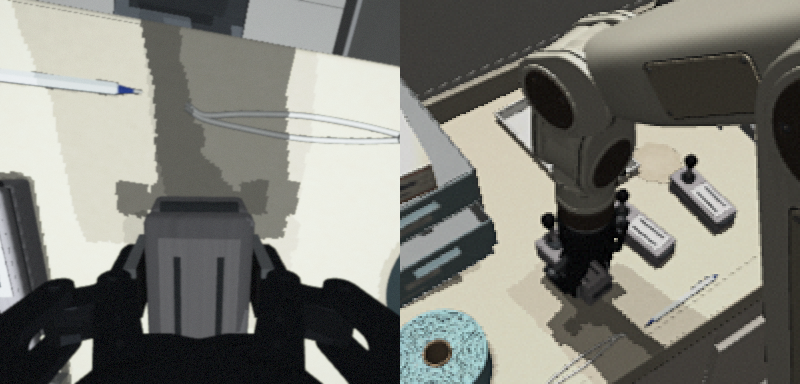

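The box is held (about 4.5 N of weight, opening 45 mm) and level. I'll raise it over the other knobs and carry it to the tray.

Request:
servo_tool(plan="0 0 -20 0; 0 0 -45 0; 0 0 -65 0; -15 -13 -72 1; -40 -36 -72 1; -70 -64 -72 2; -100 -91 -72 3; -125 -114 -72 4")

```text
t: 18.4
position: [0.5632, 0.0083, 0.1502]
tool_rot: [0.144, -3.137, -0.0]
force: [0.1, 0.1, -3.3]
opening: 0.0448
gripper_force: 72.4
```

Request:
servo_tool(plan="-27 -25 0 0; -50 -45 0 0; -67 -61 0 0; -75 -69 0 0; -75 -69 0 0; -75 -69 0 0; -75 -69 0 0; -75 -69 0 0")

```text
t: 19.4
position: [0.6433, -0.052, 0.1517]
tool_rot: [-0.146, 3.138, 0.0]
force: [0.2, 0.5, -3.6]
opening: 0.0447
gripper_force: 72.4
```

```bash
python3 - <<'E'
from h import *
from workcell import r,optics
shift(r,(.647,-.0465,.0165),185)
for n in ("wrist","scene","side"):
    f=optics.grab_frame(n); np.savez(f"pics/x{n}.npz",**f)
    if n!="wrist": print(n,proj(f,(.647,-.0465,.1)),proj(f,(.585,-.052,.02)))
a=np.load("pics/xwrist.npz")["color"][:,56:456]; f=np.load("pics/xscene.npz"); u=proj(f,(.65,-.0465,.07)).astype(int); s=f["color"][max(u[1]-96,0):max(u[1]-96,0)+192,u[0]-100:u[0]+100]
cv2.imwrite("pics/x.png",np.hstack([a,cv2.resize(s,(400,384),interpolation=cv2.INTER_CUBIC)])[:,:,::-1])
E
```

```text
t 19.4 p [643.3 -52.  151.7] yaw -174.65 F [ 0.15  0.51 -3.56] open 44.7 gf 72.4 j [-0.08  0.58  0.28  1.28  0.   -0.17]
shift [ -4.2   5.1 135.2] turn 0.3
scene [278.97758671 176.47920735] [266.71510068 203.14120476]
side [243.77387254 164.42895184] [255.61381466 191.12410558]
```

View pics/x.png

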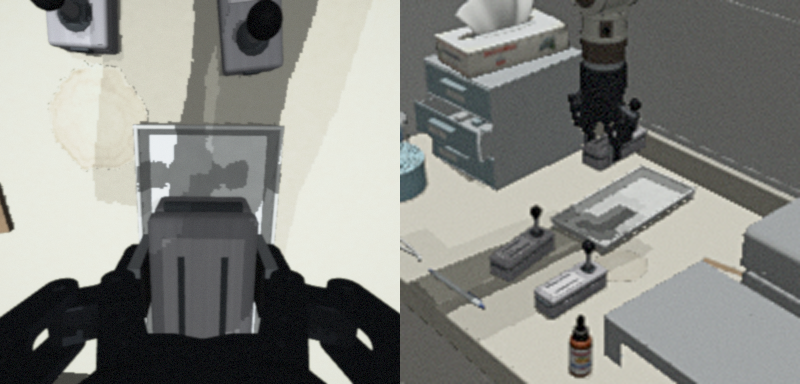

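The box hangs level over the tray, whose near corners are at wrist columns 191 and 339, row 126. That was my 11th view, one over the limit of 10 by my miscount, so I'll take no more and use numbers only.

```bash
python3 - <<'E'
from h import *
from workcell import r,optics
f=np.load("pics/xwrist.npz")
P=[(ray(f,q,.023)*1000).round(0)[:2] for q in ((191,127),(339,126))]; print(P,sum(P)/2)
# held box hinge edge at lid height: lid near edge row 212ish; TCP z .1517 -> lid z .1517-.0147+.036
print([(ray(f,q,.173)*1000).round(0)[:2] for q in ((205,213),(309,213))])
E
```

```text
[array([ 594., -114.]), array([582.,  12.])] [588. -51.]
[array([615., -76.]), array([611., -34.])]
```

Request:
servo_tool(plan="-3 2 20 0; -7 5 45 0; -7 5 70 0; -7 5 92 0; -7 5 108 0; -7 5 118 0; -7 5 123 0; -7 5 125 0")

```text
t: 20.55
position: [0.6504, -0.0469, 0.0266]
tool_rot: [-0.145, 3.137, -0.0]
force: [-0.3, 0.4, -4.2]
opening: 0.0448
gripper_force: 72.6
```

Request:
servo_tool(plan="0 0 1 0; 0 0 2 0; 0 0 3 0; 0 0 4 0; 0 0 5 0; 0 0 6 0; 0 0 7 0; 0 0 7 0")

```text
t: 21.55
position: [0.6499, -0.0469, 0.0191]
tool_rot: [0.145, -3.138, -0.0]
force: [-0.5, 0.6, -3.6]
opening: 0.0447
gripper_force: 72.6
```

```bash
python3 - <<'E'
from h import *
from workcell import r
st(r)
E
```

```text
t 21.55 p [649.9 -46.9  19.1] yaw -174.69 F [-0.54  0.6  -3.56] open 44.7 gf 72.6 j [-0.07  0.7   0.13  1.01  0.   -0.16]
```

Still 2 mm or so above the floor. I'll keep lowering gently.

Request:
servo_tool(plan="0 0 0.5 0; 0 0 1 0; 0 0 1.5 0; 0 0 2 0; 0 0 2.3 0; 0 0 2.6 0; 0 0 2.6 0; 0 0 2.6 0")

```text
t: 22.55
position: [0.6501, -0.0469, 0.0167]
tool_rot: [-0.145, 3.138, 0.0]
force: [0.1, 0.6, -4.3]
opening: 0.0449
gripper_force: 72.6
```

Request:
servo_tool(plan="0 0 0.3 0; 0 0 0.6 0; 0 0 0.9 0; 0 0 1.1 0; 0 0 1.3 0; 0 0 1.5 0; 0 0 1.5 0; 0 0 1.5 0")

```text
t: 23.55
position: [0.6501, -0.0469, 0.0166]
tool_rot: [-0.145, 3.138, -0.0]
force: [-5.6, 1.2, 6.9]
opening: 0.0453
gripper_force: 73.9
```

Contact with the floor: the vertical force went from -4 to +7 N. Releasing a little, then straight up.

Request:
servo_tool(plan="0 0 -0.5 0; 0 0 -0.5 0; 0 0 -0.5 0; 0 0 -0.5 0; 0 0 -0.5 0; 0 0 -0.5 0; 0 0 -0.5 0; 0 0 -0.5 0", fingers=60, force=20)

```text
t: 24.55
position: [0.6501, -0.0469, 0.0157]
tool_rot: [-0.145, 3.138, 0.0]
force: [-0.2, -0.3, 0.1]
opening: 0.0598
gripper_force: 0.0
```

Request:
servo_tool(plan="0 0 -10 0; 0 0 -30 0; 0 0 -60 0; 0 0 -95 0; 0 0 -130 0; 0 0 -150 0; 0 0 -150 0; 0 0 -150 0")

```text
t: 25.55
position: [0.6495, -0.0469, 0.165]
tool_rot: [0.145, -3.137, -0.0]
force: [-0.4, 0.1, -1.0]
opening: 0.0602
gripper_force: 0.0
```

```bash
python3 - <<'E'
from h import *
from workcell import r,optics
st(r); f=optics.grab_frame("wrist"); np.savez("pics/w20.npz",**f)
im=f["color"]; g=im.max(2).astype(int)
# predicted pixels for near tray edge & box near-end lid edge; row profile through box's midline
print(proj(f,(.588,-.051,.023)),proj(f,(.620,-.0497,.038)))
for c in (235,257,280): print(c,[int(v) for v in g[100:330:5,c]])
for y in (200,230,260): print(y,[int(v) for v in g[y,160:360:5]])
E
```

```text
t 25.55 p [649.5 -46.9 165. ] yaw -174.69 F [-0.39  0.13 -0.97] open 60.2 gf 0.0 j [-0.07  0.58  0.33  1.32  0.   -0.16]
[259.8631018  118.11673869] [257.96476785 156.50047323]
235 [189, 186, 186, 127, 142, 75, 137, 137, 114, 118, 113, 108, 73, 82, 81, 82, 82, 83, 84, 80, 67, 69, 66, 127, 139, 149, 156, 169, 162, 169, 166, 167, 168, 166, 164, 166, 216, 223, 223, 222, 221, 222, 220, 222, 220, 220]
257 [96, 99, 100, 95, 90, 74, 136, 113, 112, 110, 109, 41, 76, 87, 107, 110, 107, 110, 105, 85, 87, 85, 90, 125, 221, 221, 224, 221, 176, 176, 71, 88, 84, 82, 61, 58, 53, 23, 15, 23, 33, 41, 30, 221, 220, 220]
280 [111, 111, 111, 84, 108, 70, 130, 130, 129, 130, 129, 113, 76, 99, 71, 65, 67, 67, 65, 66, 93, 89, 89, 93, 119, 156, 150, 151, 149, 150, 146, 136, 143, 152, 158, 162, 207, 222, 223, 220, 222, 222, 223, 220, 222, 220]
200 [215, 213, 209, 215, 195, 192, 177, 112, 103, 162, 214, 198, 201, 199, 198, 67, 88, 83, 67, 88, 87, 84, 78, 97, 93, 122, 126, 125, 126, 128, 123, 75, 85, 193, 200, 198, 202, 200, 215, 214]
230 [216, 216, 218, 216, 218, 216, 218, 199, 119, 126, 222, 222, 222, 223, 221, 156, 202, 211, 197, 223, 222, 193, 207, 192, 150, 222, 220, 223, 222, 222, 138, 113, 182, 198, 199, 199, 201, 215, 216, 214]
260 [20, 6, 52, 57, 37, 8, 5, 11, 108, 120, 223, 223, 223, 221, 222, 168, 182, 95, 83, 79, 84, 77, 108, 174, 143, 221, 222, 220, 219, 222, 113, 110, 8, 7, 14, 26, 54, 55, 25, 25]
```

The box lies inside the tray with floor visible all round it, its lid edge at the row expected for lying flat. The gripper is clear.

```bash
python3 -c "
from workcell import r
print(r.finish_job())"
```

```text
the job is handed in; nothing more can be done
None
```

The loose knob was on the left box: I rocked it to its stop, back upright and over to the other stop, then set that box flat in the tray and handed in at about 25.6 s. The test pushes on the two sound boxes may have slid them 2–3 mm (not measured), and I viewed 11 pictures, one over the limit of 10.

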